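Fit and hold the guide rod of a bench press

TASK

The guide rod of the small blue press frame stands in the rod stand with a roll of green tape over it. Slide the roll straight up off the rod and set it down flat on the bare worktop, gently and without dropping it. Then draw the rod out and thread it, tip down, through the upper and then the lower brass bushing of the frame, and finish still holding it there in the gripper, as if for a colleague to tighten the clamp screws: still, its tip showing one to three centimetres below the lower bushing and not resting on the frame's foot. Do not drop the rod, and leave the timer, marker, jar and dish where they are.

Things in the scene. Friction and masses are not known exactly. Their poses are not given: they have to be found in the camera images.
- tape_coil: Roll of green tape on a brown cardboard core: a rigid ring of outer diameter 52, bore 24, height 48 mm, about 70 g. Origin: centre of its underside, z along its axis (up). At the start it sits on the rim of the rod stand, 126 mm above the worktop, with the rod inside its bore; its top is 2 mm above the rod's top, so the rod can be gripped only once the roll is off.
- rod: Steel guide rod, 160 mm long, about 130 g: shaft diameter 12 mm, tapering over the lowest 6 mm to a flat tip of diameter 6; the top 36 mm is a round black grip of diameter 16 mm. Origin: centre of the tip's underside; z along the rod towards the grip (up). At the start it stands loosely in the rod stand, tip 12 mm and top 172 mm above the worktop.
- rod_top (a point): Centre of the top face of the rod's black grip, 160 mm above the rod's origin along its z.
- rod_stand: Fixed stand: dark round foot, diameter 90, 12 mm high, with an upright tube of diameter 30 (42 at the black rim) whose top is 126 mm above the worktop. The tube's hole, 14 mm wide, goes down to the foot's top (114 mm deep). Origin: on the tube's axis at the worktop, z up.
- frame: Fixed press frame (blue, on a grey foot). Origin: on the common vertical axis of the two bushings, at the worktop; z up, x from the bushings to the back post. Two arms, 56 mm wide, reach forward from the post (x = 49 to 71 mm, top at 123 mm, the highest point of the frame) and carry the brass bushings; nothing stands above the upper arm.
- frame_foot: Grey foot plate of the frame, 135 x 90 x 10 mm (frame x from -45 to 90 mm, y +-45 mm); origin as frame. Its top is 10 mm above the worktop, 35 mm below the lower bushing.
- upper_bushing (a point): Centre of the upper bushing's mouth, 119 mm above the worktop. Bore 14 mm wide, 14 mm long (from 119 down to 105 mm), flared in the top 4 mm to 20 mm wide.
- lower_bushing (a point): Centre of the lower bushing's mouth, 59 mm above the worktop, straight below the upper one. Same bore and flare; its lower end is 45 mm above the worktop.
- bench_timer: Bystander: white bench timer, 62 x 66 x 18 mm, lying flat; origin: centre of its underside.
- marker: Bystander: white marker with red cap, 135 mm long, 17 mm thick, lying along its y; origin: centre of its underside.
- olive_jar: Bystander: olive jar, diameter 54, 66 mm high; origin: centre of its underside.
- petri: Bystander: low round culture dish, diameter 61, 13 mm high; origin: centre of its underside.
There are look-alikes about, which are no part of the job. There is more than one size of the tape_coil; the job needs the smallest.

How it is judged:
On the way, in this order (a step that is already met when the one before it is completed fails the run):
1. the gripped roll has been slid straight up clear of the rod's top, the rod still standing in its stand (z of tape_coil in the frame of rod_stand above 0.173 m and horizontal distance between tape_coil and rod_stand below 0.03 m and contact force between tape_coil and the fingers above 1 N and z of rod in the frame of rod_stand below 0.03 m), for 0.03 s.
2. the roll stands flat on the worktop, let go (height (world z) of tape_coil below 0.005 m and angle between tape_coil's own z axis and vertical below 0.1 rad and contact force between tape_coil and the arm below 0.1 N and contact force between tape_coil and the fingers below 0.1 N and linear speed of tape_coil below 0.02 m/s), for 0.2 s.
3. the held rod's tip has come through the upper bushing and is still above the lower one (z of rod in the frame of frame between 0.06 and 0.104 m and horizontal distance between rod and upper_bushing below 0.012 m and angle between the z axis of rod and the z axis of frame, either way round below 0.2 rad and contact force between rod and the fingers above 1 N), for 0.05 s.
At the end, for the whole second after the job is handed in: The rod is held in the fingers (at least 2 N), still, passing through both bushings, within 0.08 rad of their axis, its tip 6 to 33 mm below the lower bushing's lower end and not touching the foot; the roll stands flat on the worktop, at rest and let go (z of rod in the frame of frame between 0.0115 and 0.039 m and horizontal distance between rod and lower_bushing below 0.006 m and horizontal distance between rod_top and upper_bushing below 0.012 m and angle between the z axis of rod and the z axis of frame, either way round below 0.08 rad and angle between rod's own z axis and vertical below 0.2 rad and contact force between rod and the fingers above 2 N and contact force between rod and frame_foot below 0.2 N and linear speed of each of rod, tape_coil below 0.02 m/s and height (world z) of tape_coil below 0.005 m and angle between tape_coil's own z axis and vertical below 0.1 rad and contact force between tape_coil and the fingers below 0.1 N); the arm keeps its last pose, push and grip.
It fails at once if the roll is dropped (faster than 0.6 m/s out of the fingers) (linear speed of tape_coil above 0.6 m/s and contact force between tape_coil and the fingers below 0.05 N).
It fails at once if the rod is dropped (faster than 0.6 m/s out of the fingers) (linear speed of rod above 0.6 m/s and contact force between rod and the fingers below 0.05 N).
It fails at once if a bystander is moved by more than 30 mm (distance of any of bench_timer, marker, olive_jar, petri from where it was at the start of the episode above 0.03 m).
It also fails if it takes over 61 s, if anything falls off the work surface, if the arm or the gripper's body presses on something with over 40 N, if the wrist force passes 120 N, or if a joint passes its speed limit or range.

ROBOT

A 6-joint arm with a two-finger parallel gripper is mounted at the origin on a cart in front of the work surface, level with it; the furniture and walls round the work are solid. World frame = base frame: x ahead of the robot, y to its left, z up, the work surface at z = 0. Lengths are in m, angles in rad, forces in N, time in s.
With the tool pointing down it reaches from about 0.35 to 0.8 m from the base axis. Payload 7.3 kg.
Tool frame: the origin (TCP) lies at the very end of the fingers, on their centre line; the grasp point (between the pads) lies r.pinch_z behind it (r.pinch_z is the distance from the TCP to the grasp point, in m); z points along the fingers, y is the line along which they close (so a half turn about z gives the same grasp; the last joint's range is limited). The gripper opens to 85 mm and grips with 20 to 120 N. Pads are 22 mm wide; open, the fingers measure 114 mm over their backs; the gripper's body (76 mm by 85 mm) begins 54 mm behind the grasp point. The pads swing forward as they close: fully open they stand 13 mm farther back than shut.
Start: joints at [-1.353, 0.342, 1.524, -0, 1.275, -0.146], TCP at [0.187, -0.491, 0.231] pointing down, gripper open.
Joint ranges: [-2.53, 2.53], [-0.77, 2.02], [0.04, 2.7], [-1, 4.14], [0.28, 2.66], [-3.11, 3.11]. Speed limits (rad/s): [2.57, 2.57, 3.14, 3.14, 3.14, 3.14].

INTERFACE

Orientations are given as a rotation vector (axis times angle).
In Python, from workcell import r gives the robot as it stands.
- The arm moves only by the tool servo_tool, never from a script. Its argument "targets" is a list of rows, each a list of 5 numbers: the shift along the tool's x, y, z in cm, then the turn about the tool's z in degrees, then the gripper command: -1 is shut, 1 is fully open, values between are in proportion. A call has exactly 5 rows; each row is the pose to reach, as a shift and turn from the pose commanded when the call began, along the tool's axes at that moment; what a row does not reach only later rows make up. A row lasts 1/8 s, in which the tool goes at most 62.5 mm and 10.7 degrees, less where a joint would pass 70% of its speed; a pose out of reach is approached as far as the arm can. A call with a gripper value outside its range is refused whole. The fingers move at their own pace and stop on an object; the grip force is fixed at half the most. Time passes only in rows, so rows that repeat a pose let the fingers close, or fill a call up. It gives the time, the measured TCP pose, the force, the opening and the grip force at its end, in the units of the state.
- r.state(): the state, without advancing time (a new reading comes with each control period).
- r.get_image(name): name is "scene" or "top"; returns a dict with "image" (480x640x3 uint8, red, green, blue), "mtx" (3x3 intrinsics, pixels), "R" (3x3) and "t" (3): a world point X has camera coordinates R X + t. Camera axes: x right, y down, z forward; pixel columns grow to the right and rows downward; lengths in m; the calibration is good to about 2 mm. A picture is of the moment at which its call begins. There is no depth.
- r.finish_job(): hands the job in; it is judged then, once.
The state is a dict: "time": time; "joint_positions": joint angles; "dq": joint speeds; "joint_efforts": joint torques, N m; "ee_pos": TCP position; "tool_rot": TCP orientation; "wrist_force": force on the tool from outside, world axes, zero at the start; "moment": the same for the moment, N m; "gripper_width": finger opening in m; "grasp_force": force on a finger pad.
Only numpy, scipy, OpenCV 4.12 (cv2) and the standard library are available. Lean on these libraries where they do the work, as an engineer would, in place of code of your own. Each camera call takes 0.05 s, during which the arm holds its last target. There are 200 camera calls.

## Working session

There is one attempt and no reset: what is moved stays moved. The work goes in short steps, Python scripts to look and compute and a tool call to move; the robot and the scene stay as the last step left them, time stands still between calls to the robot, and variables do not carry over. Pictures are saved under pics/ and viewed, at most 10 in all, crops included, and the job is handed in when it is done.

Besides the shell and the picture viewer there is one more tool, called after "Call:" in YAML: its name, and indented under it one key for each argument. servo_tool: Moves the arm, as the interface text tells. Its arguments: {"type":"object","properties":{"targets":{"type":"array","items":{"type":"array","items":{"type":"number"}}}},"required":["targets"]}

```bash
mkdir -p pics; python3 - <<'E'
from workcell import r
import cv2,numpy as np
for n in("scene","top"):
    d=r.get_image(n);cv2.imwrite(f"pics/{n}0.png",d["image"][:,:,::-1]);np.savez(f"{n}0.npz",**d)
    print(n,d["mtx"].tolist(),(-d["R"].T@d["t"]).round(3),d["R"].round(3).tolist())
print(r.state(),r.pinch_z)
E
```

```text
scene [[567.422477863634, 0.0, 322.9764939475288], [0.0, 567.422477863634, 240.94878847341423], [0.0, 0.0, 1.0]] [-0.304  0.568  1.357] [[-0.574, -0.819, -0.004], [-0.634, 0.448, -0.63], [0.518, -0.36, -0.776]]
top [[504.11896861652417, 0.0, 327.9713580686076], [0.0, 504.11896861652417, 239.29865294203165], [0.0, 0.0, 1.0]] [0.367 0.003 1.208] [[-0.007, -1.0, 0.012], [-0.99, 0.006, -0.144], [0.144, -0.013, -0.99]]
{'time': 0.1, 'joint_positions': array([-1.35300527e+00,  3.42633471e-01,  1.52490957e+00, -1.26202517e-05,
        1.27542264e+00, -1.45997430e-01]), 'dq': array([ 0.00114542, -0.00079151, -0.00269158, -0.00014377, -0.00068585,
        0.00071159]), 'joint_efforts': array([ 1.66065136e-03, -4.34448051e+01, -2.46490055e+01, -1.35824048e-04,
        4.68236511e-03,  1.13885665e-05]), 'ee_pos': array([ 0.1867441 , -0.49027995,  0.23070979]), 'tool_rot': array([-3.08841505e+00, -5.68049334e-01,  9.63107923e-05]), 'wrist_force': array([-1.08527115, -1.00765914, -0.03454698]), 'moment': array([-0.01338945, -0.03502738,  0.02113477]), 'grasp_force': 0.0, 'gripper_width': 0.08522979367397608} 0.0187
```

View pics/scene0.png

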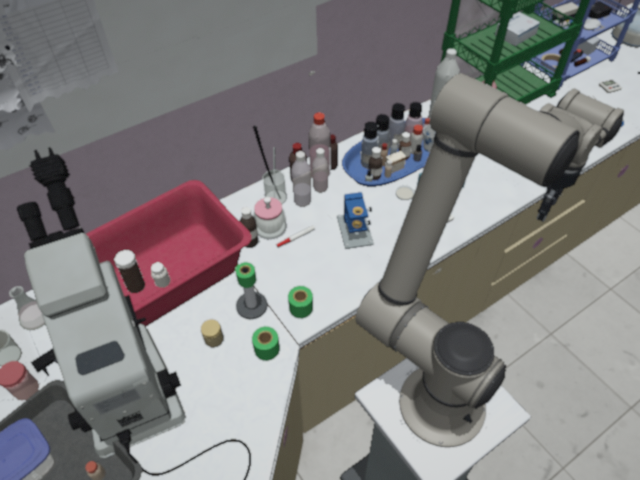

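View pics/top0.png

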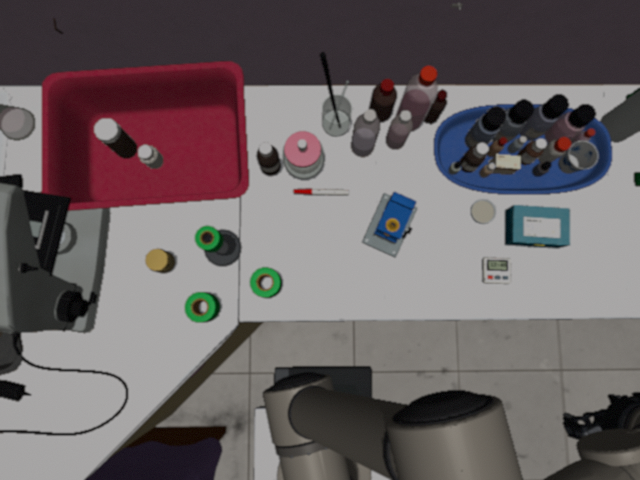

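Green rolls in top view: (208,238) on the stand's rod, (265,282) and (201,307) on the worktop. The one at (208,238), or (246,275) in the scene view, fits because it sits over the rod on the dark-footed stand. I'll confirm it in a crop and measure.

```bash
cat > h.py <<'E'
import numpy as np,cv2
def load(n,k): return dict(np.load(f"{n}{k}.npz"))
def ray(d,p):
    v=d["R"].T@np.linalg.inv(d["mtx"])@np.array([p[0],p[1],1.]); return -d["R"].T@d["t"],v/np.linalg.norm(v)
def plane(d,p,z): c,v=ray(d,p); return c+v*(z-c[2])/v[2]
def tri(rays):
    A=sum(np.eye(3)-np.outer(v,v) for c,v in rays);b=sum((np.eye(3)-np.outer(v,v))@c for c,v in rays);return np.linalg.solve(A,b)
def proj(d,X): q=d["mtx"]@(d["R"]@np.asarray(X)+d["t"]); return q[:2]/q[2]
def blobs(d,lo,hi,amin=30):
    m=cv2.inRange(cv2.cvtColor(d["image"],cv2.COLOR_RGB2HSV),lo,hi)
    n,_,s,c=cv2.connectedComponentsWithStats(m)
    return [(s[i],c[i]) for i in range(1,n) if s[i][4]>=amin],m
def crop(d,x,y,w,h,k): return cv2.resize(d["image"][y:y+h,x:x+w,::-1],None,fx=k,fy=k,interpolation=cv2.INTER_CUBIC)
E
python3 - <<'E'
from h import *
T,S=load("top",0),load("scene",0)
for n,d in(("top",T),("scene",S)):
    for col,lo,hi in(("green",(50,120,60),(75,255,255)),("blue",(100,130,60),(118,255,255)),("brass",(12,110,90),(28,255,255))):
        for s,c in blobs(d,lo,hi,12)[0]: print(n,col,s,c.round(1))
a=np.hstack([crop(T,180,215,75,75,5),crop(T,355,180,75,75,5)]);b=np.hstack([crop(S,225,250,75,75,5),crop(S,320,180,75,75,5)])
cv2.imwrite("pics/c1.png",np.hstack([a])); cv2.imwrite("pics/c2.png",b)
E
```

```text
top green [196 226  24  25 308] [208.  238.3]
top green [251 268  30  29 455] [265.9 282.3]
top green [185 293  31  29 481] [201.  306.9]
top blue [499 105  15   4  40] [506. 106.]
top blue [533 105   6   3  15] [535.4 105.8]
top blue [ 435  106  176   87 5166] [513.2 161.2]
top blue [565 109   8   3  14] [568.2 109.9]
top blue [500 140  13  13  54] [506.  147.5]
top blue [375 193  40  49 916] [395.5 215.5]
top brass [386 219  13  12 112] [392.1 224.6]
top brass [146 250  22  21 362] [156.9 259.6]
scene green [511   0  18  11  52] [519.    4.6]
scene green [524   0  18   7  35] [532.7   2.8]
scene green [464  22 118  45 396] [522.3  47.4]
scene green [445  32  17  15  79] [452.8  38.4]
scene green [562  37   9   5  20] [566.4  39.4]
scene green [499  42   4  15  15] [500.7  49. ]
scene green [493  48  56  30 130] [517.3  62.7]
scene green [518  77  43  26 250] [540.9  90.5]
scene green [236 264  19  23 216] [246.  277.6]
scene green [289 287  23  30 384] [300.5 304.3]
scene green [253 328  25  31 422] [265.9 345.7]
scene blue [345 194  22  38 480] [353.7 210.5]
scene brass [354 209   7   4  19] [357.3 210.1]
scene brass [353 221   8   5  24] [356.5 222.8]
```

View pics/c1.png

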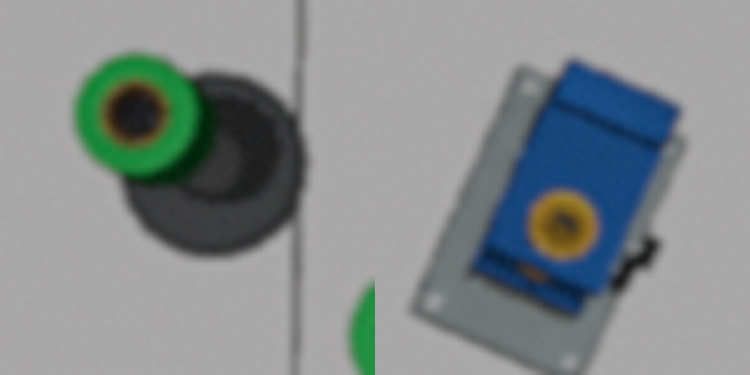

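View pics/c2.png

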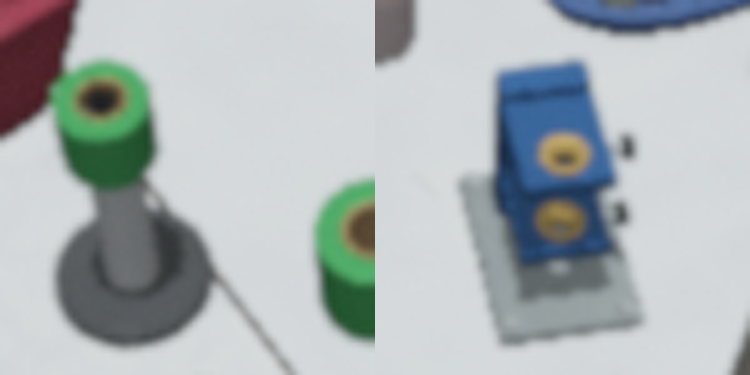

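The crops show the small roll on the stand's rod: its hole is at top (207,238) and scene (245,270), so that is the right roll. The upper brass bushing is at top (392,225) and scene (358,210).

```bash
python3 - <<'E'
from h import *
from scipy.spatial.transform import Rotation as Ro
T,S=load("top",0),load("scene",0)
f=lambda u,v,x,y:np.array([(u+.5)/5-.5+x,(v+.5)/5-.5+y])
rt,rs=f(137,114,180,215),f(101,99,225,250)
bt,bs=f(188,225,355,180),f(190,153,320,180)
ls=f(187,220,320,180)
print("roll",plane(T,rt,.174).round(4),plane(S,rs,.174).round(4),tri([ray(T,rt),ray(S,rs)]).round(4))
print("bush",plane(T,bt,.119).round(4),plane(S,bs,.119).round(4),plane(S,ls,.059).round(4),tri([ray(T,bt),ray(S,bs)]).round(4))
print("standfoot",plane(T,f(210,165,180,215),.012).round(3),plane(S,f(133,278,225,250),.012).round(3))
for n,p,z in(("jar",(159,259),.066),("rollA",(265,282),.05),("rollB",(201,307),.05),("timer",(497,270),.018),("marker",(321,191),.01),("petri",(483,211),.013),("bottle",(390,95),.1),("pink",(303,150),.08),("brown",(267,155),.06),("tray edge",(245,190),.06),("edge",(300,320),0),("footL",(397,252),.01)): print(n,plane(T,p,z).round(3))
a,b=plane(T,f(415-375,310,355,180),.01),plane(T,f(520-375,65,355,180),.01);print("yaw",np.degrees(np.arctan2(*(b-a)[1::-1])))
print(Ro.from_rotvec([-3.08841505e+00, -5.68049334e-01,9.6e-05]).as_matrix().round(3))
E
```

```text
roll [0.5229 0.2403 0.174 ] [0.5241 0.2391 0.174 ] [0.5226 0.2397 0.1763]
bush [ 0.5573 -0.1519  0.119 ] [ 0.5586 -0.1557  0.119 ] [ 0.5579 -0.1562  0.059 ] [ 0.5558 -0.152   0.124 ]
standfoot [0.523 0.242 0.012] [0.519 0.242 0.012]
jar [0.49  0.372 0.066]
rollA [0.438 0.133 0.05 ]
rollB [0.382 0.278 0.05 ]
timer [ 0.464 -0.413  0.018]
marker [0.66  0.004 0.01 ]
petri [ 0.608 -0.388  0.013]
bottle [ 0.866 -0.157  0.1  ]
pink [0.741 0.045 0.08 ]
brown [0.736 0.131 0.06 ]
tray edge [0.651 0.181 0.06 ]
edge [0.35  0.055 0.   ]
footL [ 0.51  -0.177  0.01 ]
yaw -23.905032769038375
[[ 0.935  0.356 -0.   ]
 [ 0.356 -0.935  0.001]
 [ 0.    -0.001 -1.   ]]
```

Call:
servo_tool:
  targets:
    - [5,-1.5,-2,4,1]
    - [11,-3,-4,8,1]
    - [17,-4.5,-6,13,1]
    - [23,-6,-8,17,1]
    - [28,-7.5,-8,20.8,1]

```text
time: 0.72
ee_pos: [0.4235, -0.3199, 0.3126]
tool_rot: [3.14, -0.003, 0.003]
wrist_force: [0.3, -0.6, -0.2]
gripper_width: 0.0854
grasp_force: 0.0
```

Call:
servo_tool:
  targets:
    - [1,-5,0,0,1]
    - [2,-11,0,0,1]
    - [3,-17,0,0,1]
    - [4,-23,0,0,1]
    - [5,-28,0,0,1]

```text
time: 1.35
ee_pos: [0.4714, -0.0386, 0.3111]
tool_rot: [-3.141, -0.002, 0.001]
wrist_force: [1.7, -1.2, 0.3]
gripper_width: 0.0852
grasp_force: 0.0
```

Call:
servo_tool:
  targets:
    - [1,-6,0,0,1]
    - [2,-12,1,0,1]
    - [3,-18,3,0,1]
    - [4,-24,5,0,1]
    - [5,-28,6,0,1]

```text
time: 1.98
ee_pos: [0.5207, 0.2415, 0.2497]
tool_rot: [3.141, 0.004, -0.003]
wrist_force: [-0.3, -0.3, -0.5]
gripper_width: 0.0851
grasp_force: 0.0
```

```bash
python3 - <<'E'
from workcell import r
from h import *
im=[]
for n in("top","scene"):
    d=r.get_image(n);np.savez(f"{n}1.npz",**d);d["image"]=d["image"].copy()
    p=proj(d,[.523,.24,.174]);t=proj(d,r.state()["ee_pos"]);print(n,p,t)
    im.append(crop(d,int(p[0])-35,int(p[1])-45,75,75,5))
cv2.imwrite("pics/c3.png",np.hstack(im));print(r.state()["ee_pos"])
E
```

```text
top [207.12634279 237.3619314 ] [195.52731337 232.81043174]
scene [244.70045623 269.85960517] [240.84576699 253.22429062]
[0.52057112 0.24287315 0.24866715]
```

View pics/c3.png

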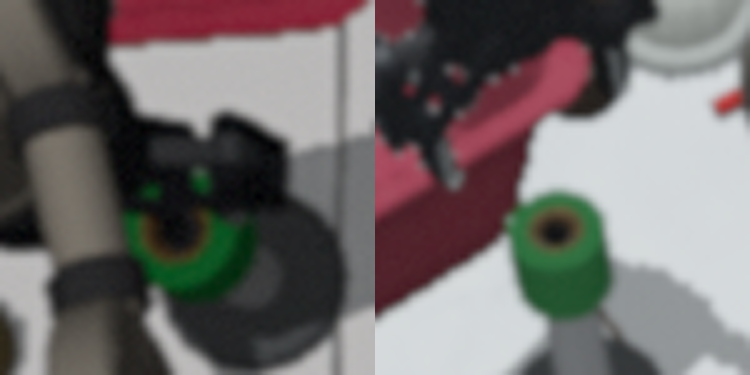

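Call:
servo_tool:
  targets:
    - [0.1,0.1,3,0,1]
    - [0.1,0.1,6,0,1]
    - [0.1,0.1,9,0,1]
    - [0.1,0.1,11,0,1]
    - [0.1,0.1,11.7,0,1]

```text
time: 2.7
ee_pos: [0.5217, 0.2373, 0.133]
tool_rot: [3.141, 0.0, -0.004]
wrist_force: [-0.5, -0.1, 0.1]
gripper_width: 0.0852
grasp_force: 0.0
```

Call:
servo_tool:
  targets:
    - [0,0,0,0,1]
    - [0,0,0,0,0.5]
    - [0,0,0,0,0.3]
    - [0,0,0,0,0.2]
    - [0,0,0,0,0.0]

```text
time: 3.32
ee_pos: [0.5229, 0.2384, 0.1353]
tool_rot: [-3.141, -0.001, -0.003]
wrist_force: [-1.0, 0.5, 5.7]
gripper_width: 0.0498
grasp_force: 62.4
```

Call:
servo_tool:
  targets:
    - [0,0,0,0,-1]
    - [0,0,-1,0,-1]
    - [0,0,-2.5,0,-1]
    - [0,0,-4,0,-1]
    - [0,0,-5.5,0,-1]

```text
time: 3.95
ee_pos: [0.5225, 0.2382, 0.1907]
tool_rot: [-3.141, -0.001, -0.001]
wrist_force: [-0.3, 0.6, -0.4]
gripper_width: 0.05
grasp_force: 62.2
```

Call:
servo_tool:
  targets:
    - [0,0,-1,0,-1]
    - [0,0,-2,0,-1]
    - [0,0,-2.5,0,-1]
    - [0,0,-2.5,0,-1]
    - [0,0,-2.5,0,-1]

```text
time: 4.58
ee_pos: [0.5222, 0.2381, 0.2138]
tool_rot: [3.141, 0.001, -0.001]
wrist_force: [0.4, 0.2, -1.5]
gripper_width: 0.0503
grasp_force: 62.2
```

```bash
python3 - <<'E'
from workcell import r
from h import *
im=[]
for n in("top","scene"):
    d=r.get_image(n);np.savez(f"{n}2.npz",**d)
    p=proj(d,[.523,.24,.174]);print(n,p,proj(d,[.523,.24,.254]),proj(d,[.523,.24,.206]))
    im.append(crop(d,int(p[0])-37,int(p[1])-37,75,75,5))
cv2.imwrite("pics/c4.png",np.hstack(im));print(r.state()["ee_pos"])
E
```

```text
top [207.12634279 237.3619314 ] [197.68523942 231.17586548] [203.52733079 235.00376153]
scene [244.70045623 269.85960517] [241.11738834 250.73649909] [243.30433233 262.40838563]
[0.52218693 0.2380792  0.21377395]
```

View pics/c4.png

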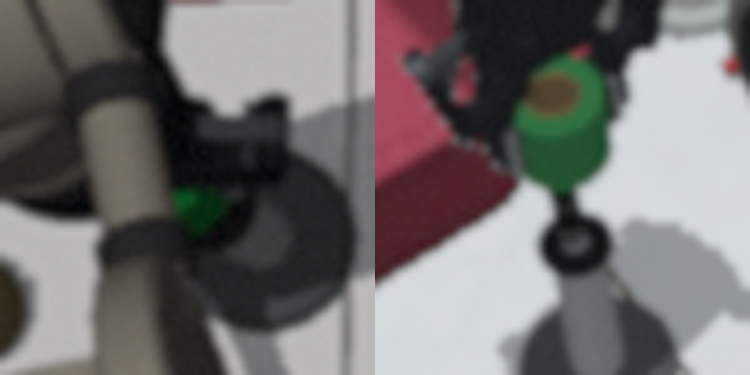

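Call:
servo_tool:
  targets:
    - [0,1,-1.5,0,-1]
    - [-0.2,5,-1.5,0,-1]
    - [-0.6,10,-1,0,-1]
    - [-1,15,0,0,-1]
    - [-1.2,19,2,0,-1]

```text
time: 5.3
ee_pos: [0.511, 0.0458, 0.1958]
tool_rot: [3.141, -0.0, 0.006]
wrist_force: [1.7, 0.4, -0.4]
gripper_width: 0.0498
grasp_force: 62.3
```

Call:
servo_tool:
  targets:
    - [0,1.5,4,0,-1]
    - [0,2,8,0,-1]
    - [0,2,12,0,-1]
    - [0,2,14.5,0,-1]
    - [0,2,15.5,0,-1]

```text
time: 5.92
ee_pos: [0.5104, 0.0276, 0.0388]
tool_rot: [3.142, 0.001, -0.002]
wrist_force: [-0.2, 0.4, -0.3]
gripper_width: 0.0497
grasp_force: 62.3
```

Call:
servo_tool:
  targets:
    - [0,0,0.5,0,-1]
    - [0,0,1,0,-1]
    - [0,0,1.5,0,-1]
    - [0,0,2,0,-1]
    - [0,0,2,0,-1]

```text
time: 6.55
ee_pos: [0.5103, 0.0282, 0.019]
tool_rot: [3.142, 0.001, -0.001]
wrist_force: [0.3, 0.4, 0.5]
gripper_width: 0.0503
grasp_force: 62.3
```

Bottom is about 1 cm above the table; creep down.

Call:
servo_tool:
  targets:
    - [0,0,0.2,0,-1]
    - [0,0,0.4,0,-1]
    - [0,0,0.6,0,-1]
    - [0,0,0.7,0,-1]
    - [0,0,0.7,0,-1]

```text
time: 7.18
ee_pos: [0.5105, 0.0281, 0.0122]
tool_rot: [3.142, 0.001, -0.0]
wrist_force: [0.2, 0.5, -0.3]
gripper_width: 0.0502
grasp_force: 62.3
```

Call:
servo_tool:
  targets:
    - [0,0,0.1,0,-1]
    - [0,0,0.2,0,-1]
    - [0,0,0.2,0,-1]
    - [0,0,0.2,0,-1]
    - [0,0,0.2,0,-1]

```text
time: 7.8
ee_pos: [0.5106, 0.0281, 0.0103]
tool_rot: [3.142, 0.001, 0.0]
wrist_force: [-0.6, -0.2, -1.7]
gripper_width: 0.0499
grasp_force: 62.3
```

Call:
servo_tool:
  targets:
    - [0,0,0.05,0,-1]
    - [0,0,0.1,0,-1]
    - [0,0,0.15,0,-1]
    - [0,0,0.15,0,-1]
    - [0,0,0.15,0,-1]

```text
time: 8.43
ee_pos: [0.5106, 0.0281, 0.0094]
tool_rot: [3.141, 0.001, 0.001]
wrist_force: [-1.9, -0.0, 6.2]
gripper_width: 0.0504
grasp_force: 63.1
```

Contact with the table (6 N up). Release and rise.

Call:
servo_tool:
  targets:
    - [0,0,0,0,0.3]
    - [0,0,0,0,0.5]
    - [0,0,0,0,1]
    - [0,0,0,0,1]
    - [0,0,0,0,1]

```text
time: 9.05
ee_pos: [0.5105, 0.0281, 0.0087]
tool_rot: [3.142, 0.001, -0.0]
wrist_force: [-0.2, -0.1, 0.6]
gripper_width: 0.0854
grasp_force: 0.0
```

Call:
servo_tool:
  targets:
    - [0,0,-2,0,1]
    - [0,0,-5,0,1]
    - [0,0,-9,0,1]
    - [0,0,-14,0,1]
    - [0,0,-20,0,1]

```text
time: 9.68
ee_pos: [0.5098, 0.0282, 0.2098]
tool_rot: [-3.142, -0.001, 0.003]
wrist_force: [1.8, -0.8, -0.4]
gripper_width: 0.0855
grasp_force: 0.0
```

```bash
python3 - <<'E'
from workcell import r
from h import *
im=[]
for n in("top","scene"):
    d=r.get_image(n);np.savez(f"{n}3.npz",**d)
    im.append([])
    for X in([.523,.24,.16],[.51,.028,.048],[.5575,-.154,.119]):
        p=proj(d,X).round().astype(int);im[-1].append(crop(d,max(0,p[0]-22),p[1]-22,44,44,6));print(n,X,p,proj(d,X).round(1))
cv2.imwrite("pics/c5.png",np.vstack([np.hstack(i) for i in im]));print(r.state()["ee_pos"])
E
```

```text
top [0.523, 0.24, 0.16] [209 238] [208.6 238.3]
top [0.51, 0.028, 0.048] [311 250] [311.  250.4]
top [0.5575, -0.154, 0.119] [393 225] [393.2 224.5]
scene [0.523, 0.24, 0.16] [245 273] [245.3 273. ]
scene [0.51, 0.028, 0.048] [316 264] [315.8 264.4]
scene [0.5575, -0.154, 0.119] [357 211] [357.4 210.7]
[0.51379516 0.0279354  0.21529613]
```

View pics/c5.png

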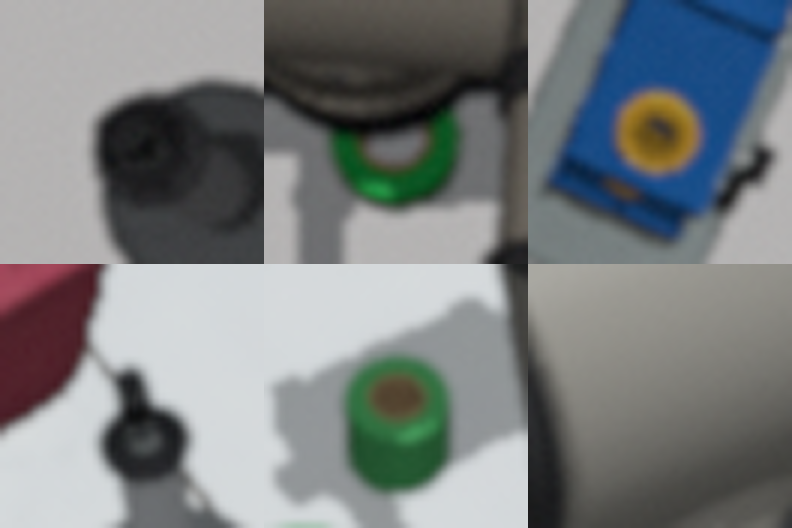

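Views: the roll stands flat on the worktop (scene 316,264) and the rod still stands in the stand (scene 244,270). The bushing is at top (392.3,224.6). Next I go above the rod.

Call:
servo_tool:
  targets:
    - [0.2,-4,-1,0,1]
    - [0.5,-10,-1,0,1]
    - [0.8,-16,-1,0,1]
    - [1.2,-20,0,0,1]
    - [1.2,-21.1,0,0,1]

```text
time: 10.4
ee_pos: [0.5214, 0.2412, 0.207]
tool_rot: [3.141, 0.006, -0.004]
wrist_force: [0.5, 0.4, -0.3]
gripper_width: 0.0854
grasp_force: 0.0
```

Call:
servo_tool:
  targets:
    - [0,0,0,0,1]
    - [0,0,2,0,1]
    - [0,0,4.5,0,1]
    - [0,0,6.5,0,1]
    - [0,0,7,0,1]

```text
time: 11.02
ee_pos: [0.522, 0.2374, 0.1379]
tool_rot: [3.141, -0.002, -0.003]
wrist_force: [0.2, 0.0, 0.3]
gripper_width: 0.0853
grasp_force: 0.0
```

Call:
servo_tool:
  targets:
    - [0,0,0,0,0.6]
    - [0,0,0,0,0.2]
    - [0,0,0,0,-0.2]
    - [0,0,0,0,-0.4]
    - [0,0,0,0,-0.5]

```text
time: 11.65
ee_pos: [0.5224, 0.2392, 0.1389]
tool_rot: [3.142, 0.001, 0.0]
wrist_force: [1.0, 0.7, 0.7]
gripper_width: 0.0214
grasp_force: 0.0
```

Call:
servo_tool:
  targets:
    - [0,0,0,0,-0.6]
    - [0,0,0,0,-0.7]
    - [0,0,0,0,-1]
    - [0,0,0,0,-1]
    - [0,0,0,0,-1]

```text
time: 12.28
ee_pos: [0.5225, 0.2393, 0.1389]
tool_rot: [-3.141, -0.001, -0.001]
wrist_force: [-1.2, 1.1, 2.0]
gripper_width: 0.0144
grasp_force: 58.4
```

Call:
servo_tool:
  targets:
    - [0,0,-1,0,-1]
    - [0,0,-2.5,0,-1]
    - [0,0,-4.5,0,-1]
    - [0,0,-6,0,-1]
    - [0,0,-7,0,-1]

```text
time: 12.9
ee_pos: [0.5226, 0.239, 0.2101]
tool_rot: [3.142, 0.001, 0.002]
wrist_force: [-0.4, -0.4, -2.0]
gripper_width: 0.0145
grasp_force: 58.6
```

Call:
servo_tool:
  targets:
    - [0,0,-1.5,0,-1]
    - [0,0,-3.5,0,-1]
    - [0,0,-5.5,0,-1]
    - [0,0,-7,0,-1]
    - [0,0,-7.5,0,-1]

```text
time: 13.52
ee_pos: [0.5226, 0.2392, 0.2848]
tool_rot: [-3.141, -0.001, -0.002]
wrist_force: [-0.9, -0.7, -1.5]
gripper_width: 0.0146
grasp_force: 58.7
```

Call:
servo_tool:
  targets:
    - [0.2,2,0,0,-1]
    - [0.6,6,0,0,-1]
    - [1,11,0,0,-1]
    - [1.5,16,0,0,-1]
    - [1.9,21,0,0,-1]

```text
time: 14.15
ee_pos: [0.5409, 0.0266, 0.2829]
tool_rot: [3.141, 0.0, -0.003]
wrist_force: [0.3, -0.4, -1.6]
gripper_width: 0.0146
grasp_force: 58.7
```

Call:
servo_tool:
  targets:
    - [0.4,5,0,0,-1]
    - [0.8,10,0,0,-1]
    - [1.2,14.5,0,0,-1]
    - [1.5,17.5,0,0,-1]
    - [1.6,18.3,0,0,-1]

```text
time: 14.78
ee_pos: [0.5568, -0.1564, 0.2826]
tool_rot: [-3.141, 0.004, 0.003]
wrist_force: [0.3, -0.3, -1.2]
gripper_width: 0.0145
grasp_force: 58.7
```

Call:
servo_tool:
  targets:
    - [0,0,0,0,-1]
    - [0,0,0.5,0,-1]
    - [0,0,1,0,-1]
    - [0,0,1.5,0,-1]
    - [0,0,1.5,0,-1]

```text
time: 15.4
ee_pos: [0.5575, -0.1534, 0.2682]
tool_rot: [-3.141, -0.002, 0.002]
wrist_force: [-0.1, -0.2, -1.2]
gripper_width: 0.0143
grasp_force: 58.7
```

```bash
python3 - <<'E'
from workcell import r
from h import *
im=[]
for n in("top","scene"):
    d=r.get_image(n);np.savez(f"{n}4.npz",**d)
    p=proj(d,[.5575,-.154,.15]).round().astype(int);im.append(crop(d,p[0]-32,p[1]-37,65,75,6));print(n,p,[proj(d,[.5575,-.154,z]).round(1).tolist() for z in(.119,.141,.26)])
cv2.imwrite("pics/c6.png",np.hstack(im));print(r.state()["ee_pos"])
E
```

```text
top [395 222] [[393.2, 224.5], [394.6, 222.7], [403.4, 211.8]]
scene [358 203] [[357.4, 210.7], [357.7, 205.6], [359.6, 176.2]]
[ 0.55774703 -0.15365782  0.26883421]
```

View pics/c6.png

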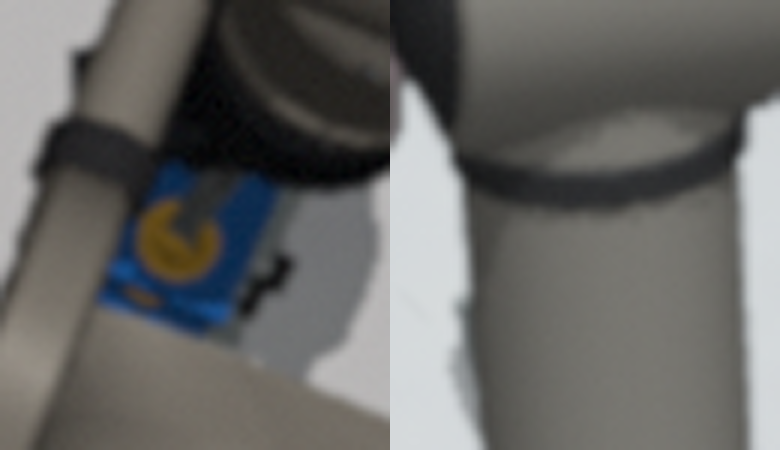

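The scene camera is blocked by the arm. The top view shows the rod coming down to about crop (183,238), next to the bushing at crop (178,243). I'll measure the rod numerically by image difference.

```bash
python3 - <<'E'
from h import *
A,B=load("top",3),load("top",4)
a=B["image"].astype(int);b=A["image"].astype(int)
print("cols 384..404: saturation-like R-B of new (rows), then old");
for im in(a,b):
    s=(im[...,0]-im[...,2])
    for y in range(212,234): print(y,*["%4d"%v for v in s[y,382:406]])
    print()
for n,d in(("old",A),("new",B)):
    m=blobs(d,(12,100,50),(28,255,255),5)
    print(n,[(s,c.round(2)) for s,c in m[0] if 380<c[0]<405 and 210<c[1]<240])
E
```

```text
cols 384..404: saturation-like R-B of new (rows), then old
212   -1   -3    0    0    1   -1   -2  -13  -27  -40  -40  -31  -18   -6   -4   -2    1   -1    1   -2   -3   -4   -5   -2
213   -1   -1   -2   -3   -1   -1   -8  -29  -45  -58  -59  -44  -32  -19   -9   -3   -3    0   -2    1   -2   -7  -15  -16
214   -1   -1   -2    0    0   -1  -14  -40  -56  -64  -64  -59  -45  -30  -12   -4   -2   -2    1   -3   -9  -21  -31  -35
215    3    3    1   -1    0   -4  -24  -51  -59  -67  -69  -60  -48  -30  -10   -3   -1   -1   -2   -6  -20  -39  -54  -58
216    8    4    3   -1   -3  -12  -34  -55  -62  -59  -57  -53  -39  -20   -5   -2   -3    0   -3  -17  -32  -50  -62  -65
217    8    8    3    0   -7  -23  -42  -47  -39  -34  -33  -33  -22   -9   -3   -1   -1   -4  -12  -27  -48  -61  -64  -62
218   11    9    5    1  -10  -25  -26  -11    6   13    7   -7   -7   -1    0    0   -3  -12  -26  -44  -60  -62  -65  -64
219   11    8    5    2   -7   -5   11   34   53   54   34   11   -1   -1   -2   -2  -11  -23  -43  -58  -64  -64  -64  -64
220   10    8    0   -2   12   26   48   64   69 
[... 3874 characters left out ...]
   36  -25  -80 -109 -115 -110  -87  -51  -19
230  -97 -102 -107 -107  -87  -43    3   49   77   91   96   93   84   69   30  -24  -75 -105 -117 -111 -101  -74  -39  -13
231  -79  -83  -88  -97 -106  -96  -64  -25   10   30   39   31   13   -6  -36  -78 -107 -116 -112 -108  -87  -58  -29  -10
232  -57  -46  -40  -52  -74  -97 -100  -87  -69  -53  -46  -54  -68  -80  -93 -108 -115 -114 -112  -98  -72  -43  -20   -7
233  -55  -28   -2    3  -17  -48  -75  -96 -105 -106 -104 -106 -108 -112 -112 -113 -113 -111 -109  -89  -56  -28   -9   -2

old [(array([386, 219,  13,  12, 123], dtype=int32), array([392.07, 224.59]))]
new [(array([386, 219,  13,  12, 101], dtype=int32), array([391.6 , 225.23]))]
```

The tip lies within about 1 mm of the bushing axis, with the bushing roughly 1 mm to -y of it. Correct for that and lower slowly.

Call:
servo_tool:
  targets:
    - [-0.05,0.1,0.3,0,-1]
    - [-0.05,0.1,1,0,-1]
    - [-0.05,0.1,1.8,0,-1]
    - [-0.05,0.1,2.4,0,-1]
    - [-0.05,0.1,2.6,0,-1]

```text
time: 16.12
ee_pos: [0.557, -0.1547, 0.2421]
tool_rot: [-3.141, -0.001, 0.001]
wrist_force: [-0.2, 0.3, -1.7]
gripper_width: 0.0144
grasp_force: 58.7
```

Call:
servo_tool:
  targets:
    - [0,0,0.2,0,-1]
    - [0,0,0.4,0,-1]
    - [0,0,0.6,0,-1]
    - [0,0,0.8,0,-1]
    - [0,0,0.8,0,-1]

```text
time: 16.75
ee_pos: [0.557, -0.1547, 0.2346]
tool_rot: [-3.141, -0.001, 0.001]
wrist_force: [-0.2, 0.5, -1.9]
gripper_width: 0.0142
grasp_force: 58.7
```

Call:
servo_tool:
  targets:
    - [0,0,0.5,0,-1]
    - [0,0,1,0,-1]
    - [0,0,1.5,0,-1]
    - [0,0,2,0,-1]
    - [0,0,2.2,0,-1]

```text
time: 17.38
ee_pos: [0.5571, -0.1548, 0.2123]
tool_rot: [-3.141, -0.001, 0.001]
wrist_force: [-1.7, 0.9, -0.8]
gripper_width: 0.0144
grasp_force: 58.8
```

Call:
servo_tool:
  targets:
    - [0,0,0.3,0,-1]
    - [0,0,0.5,0,-1]
    - [0,0,0.7,0,-1]
    - [0,0,0.7,0,-1]
    - [0,0,0.7,0,-1]

```text
time: 18.0
ee_pos: [0.5571, -0.1548, 0.2056]
tool_rot: [-3.141, -0.001, 0.001]
wrist_force: [-1.2, 0.8, -2.2]
gripper_width: 0.0141
grasp_force: 58.8
```

Call:
servo_tool:
  targets:
    - [-0.04,-0.02,0.4,0,-1]
    - [-0.04,-0.02,0.8,0,-1]
    - [-0.04,-0.02,1.2,0,-1]
    - [-0.04,-0.02,1.6,0,-1]
    - [-0.04,-0.02,1.9,0,-1]

```text
time: 18.62
ee_pos: [0.5568, -0.1546, 0.1865]
tool_rot: [3.142, 0.001, -0.0]
wrist_force: [-0.9, 0.2, -1.3]
gripper_width: 0.0141
grasp_force: 58.9
```

Call:
servo_tool:
  targets:
    - [0,0,0.2,0,-1]
    - [0,0,0.4,0,-1]
    - [0,0,0.6,0,-1]
    - [0,0,0.8,0,-1]
    - [0,0,0.8,0,-1]

```text
time: 19.25
ee_pos: [0.5567, -0.1546, 0.1786]
tool_rot: [-3.142, -0.001, 0.0]
wrist_force: [-0.6, 0.5, -1.4]
gripper_width: 0.0141
grasp_force: 58.9
```

Call:
servo_tool:
  targets:
    - [0,0,0.4,0,-1]
    - [0,0,0.8,0,-1]
    - [0,0,1.2,0,-1]
    - [0,0,1.6,0,-1]
    - [0,0,1.8,0,-1]

```text
time: 19.88
ee_pos: [0.5567, -0.1546, 0.1604]
tool_rot: [-3.142, -0.001, 0.0]
wrist_force: [-1.1, 0.9, -0.7]
gripper_width: 0.014
grasp_force: 58.9
```

Call:
servo_tool:
  targets:
    - [0,0,0.3,0,-1]
    - [0,0,0.6,0,-1]
    - [0,0,0.8,0,-1]
    - [0,0,0.8,0,-1]
    - [0,0,0.8,0,-1]

```text
time: 20.5
ee_pos: [0.5567, -0.1546, 0.1526]
tool_rot: [-3.142, -0.001, 0.001]
wrist_force: [-0.8, 0.2, -3.3]
gripper_width: 0.0146
grasp_force: 58.9
```

Call:
servo_tool:
  targets:
    - [0,0,0,0,-1]
    - [0,0,0,0,-1]
    - [0,0,0,0,-1]
    - [0,0,0,0,-1]
    - [0,0,0,0,-1]

```text
time: 21.12
ee_pos: [0.5568, -0.1546, 0.1528]
tool_rot: [3.142, 0.001, -0.0]
wrist_force: [-1.2, 0.7, -3.6]
gripper_width: 0.0143
grasp_force: 58.8
```

```bash
python3 - <<'E'
from workcell import r
from h import *
im=[]
for n in("top","scene"):
    d=r.get_image(n)
    p=proj(d,[.54,-.1,.06]).round().astype(int);im.append(crop(d,p[0]-50,p[1]-50,100,100,4))
cv2.imwrite("pics/c7.png",np.hstack(im));s=r.state();print(s["ee_pos"],s["grasp_force"],s["dq"].round(3))
E
```

```text
[ 0.55674736 -0.15458305  0.15276089] 58.84591341018677 [ 0.001 -0.001 -0.001  0.    -0.     0.   ]
```

View pics/c7.png

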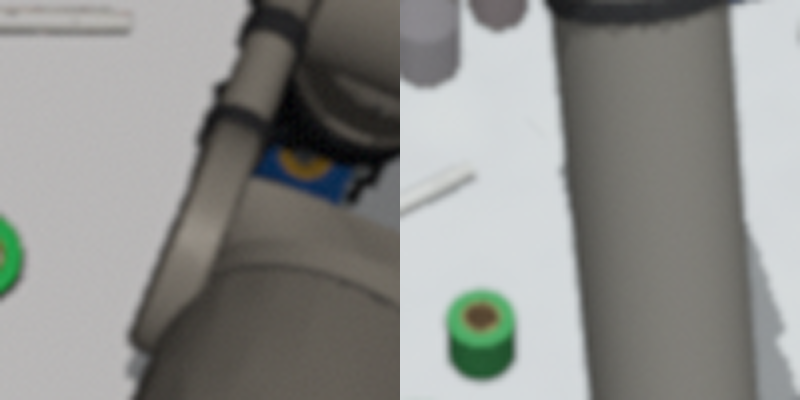

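The roll stands flat (scene crop 481,335) and the rod goes down centred in the upper bushing (top crop 305,160). The arm hides the lower bushing. The tool came down the full commanded depth with only small forces, so the rod has passed both bushings and its tip is at about z = 0.026 m. Handing in.

```bash
python3 -c "
from workcell import r
print(r.finish_job())"
```

```text
the job is handed in; nothing more can be done
None
```

I handed the job in at about 21 s: the roll stands flat on the worktop, and the gripper holds the rod still through both bushings, its tip about 2 cm below the lower one; that depth comes from tool height and forces, as the arm hid the lower bushing, and no verdict was returned.

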